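# Seat the cap of a headspace vial in the hand-lever press and hold the press shut

### The job

Take the short glass vial from the steel tray, gripping the thin glass gently (no more than about 50 N), and set it upright, without dropping it, fully down in the nest of the hand-lever vial press. Let go of it, then pull the press arm by its front grip bar forward and down against its spring right to its stop, so that the press foot pushes the vial's cap home, and keep holding the arm there: the program finishes while still holding the grip bar, with the arm at its stop. Do not push the cap home with anything but the press, and leave the tall vials and the other things on the bench where they are.

Things in the scene. Friction and masses are not known exactly. Their poses are not given: they have to be found in the camera images.
- vial: the short amber glass vial, loose in the steel tray, apart from the tall ones: glass 22.5 mm diameter up to 34 mm, then a narrower neck; an aluminium cap, 20.8 mm diameter, 10 mm high, sits proud on it, 42 to 52 mm above the underside (38 to 48 when home). 22 to 39 g. Origin: centre of its underside, z along its axis
- cap (a joint): how far the vial's cap has been pushed down onto the neck: 0 = proud (start), 0.004 m = fully home. It takes about 8 N and stays where it is pushed
- press: hand-lever vial press, fixed: grey base plate 250 x 150 mm, 14 mm high, white nest block (52 x 52 mm, top 36 mm above the bench), hinge uprights 95 mm behind the nest, two stop screws 87 mm high 53 mm behind the nest axis and 47 mm to its sides. Origin: on the bench under the nest's axis; x from the front (grip side) back to the hinge, y along the hinge, z up
- nest (a point): centre of the floor of the nest's round hole, 22 mm above the bench: the hole is vertical, 25.5 mm diameter and 14 mm deep, its mouth bevelled 3 mm wider all round. Same axes as the press. The vial stands with its underside here
- press_arm (a joint): angle q of the yoke-shaped arm about its hinge (along press y, at press x 0.095, z 0.0962 m): 0 = open (start, leaning back 10 degrees past upright), 1.75 rad = hard stop, arm level to the front. Grip bar at press x = 0.095 - 0.195 cos(1.75-q), z = 0.0962 + 0.195 sin(1.75-q). Spring returns it: about 4 N at the bar at first, 8 N near the stop, 4 N more for the cap in the last 0.05 rad
- grip_bar: black round grip bar across the free end of the press arm, 20 mm diameter, 80 mm long, between the yoke's side arms (85 mm apart), 195 mm from the hinge; its sleeve turns on its rod, so it can be pinched across and rolls as the arm swings. Origin: its centre; y along it. Starts 288 mm above the bench, ends 96 mm above it, 100 mm in front of the nest's axis
- tray: the fixed shallow steel tray, 170 x 250 x 14 mm, wall and floor 3 mm thick, in which the vials stand. Origin: centre of its underside; y along its long side. The short vial stands in the half towards its -y end, the tall vials in the other half
- tall_vial_a: a tall amber glass vial, 22.5 mm diameter, 77 mm high with its cap, loose in the tray: leave it. Origin: centre of its underside
- tall_vial_b: another tall vial, the same
- tall_vial_c: another tall vial, the same
- cap_dish: white round dish of spare caps, 80 mm diameter, 16 mm high, loose on the bench between press and tray, on the robot's side: leave it. Origin: centre of its underside
- beaker: glass beaker, 68 mm diameter, 90 mm high, loose on the bench beyond press and tray: leave it. Origin: centre of its underside
- spatula: steel spatula 170 mm long, lying loose on the bench across the front left, near the robot: leave it
- amber_bottle: amber reagent bottle, 86 mm diameter, 180 mm high, loose on the bench far left: leave it. Origin: centre of its underside
- clear_bottle: clear reagent bottle, 86 mm diameter, 180 mm high, loose on the bench far right: leave it. Origin: centre of its underside
There are look-alikes about, which are no part of the job. Leave any pink or yellow look-alike of the vial alone.

How it is judged:
By the outcome, as a careful person would: the job done as asked, in the order asked, and still so for the second after the job is handed in, while the arm keeps its last pose, push and grip.
It also fails if it takes over 69 s, if anything falls off the work surface, if the arm or the gripper's body presses on something with over 40 N, if the wrist force passes 120 N, or if a joint passes its speed limit or range.

### The arm

A 7-joint arm with a two-finger parallel gripper is mounted at the origin on the work surface. World frame = base frame: x ahead of the robot, y to its left, z up, the work surface at z = 0. Lengths are in m, angles in rad, forces in N, time in s.
With the tool pointing down it reaches from about 0.4 to 0.85 m from the base axis. Payload 10.4 kg.
Tool frame: the origin (TCP) lies at the centre of the arm's flange, where the gripper is bolted on; the fingertips stand 182 mm ahead of it and the grasp point (between the pads) lies r.grasp_offset ahead of it (r.grasp_offset is the distance from the TCP to the grasp point, in m); z points along the fingers, y is the line along which they close (so a half turn about z gives the same grasp; the last joint's range is limited). The gripper opens to 87 mm and grips with 3 to 60 N. Pads are 19 mm wide; open, the fingers measure 117 mm over their backs; the gripper's body (75 mm by 190 mm) begins 51 mm behind the grasp point.
Start: joints at [1.111, 0.332, -0.065, 1.46, 0.022, 1.35, -0.088], TCP at [0.264, -0.566, 0.405] pointing down, gripper open.
Joint ranges: [-2.6, 2.6], [-0.5, 2.12], [-1.47, 1.34], [0.16, 2.42], [-1.27, 4.41], [0.06, 2.06], [-2.6, 2.6]. Speed limits (rad/s): [2.22, 2.22, 2.79, 2.79, 3.14, 3.14, 3.14].

### API

Orientations are given as a unit quaternion [x, y, z, w].
In Python, from bench import status, vision, job, spotter, r gives the robot as it stands. The module is installed in compiled form; this text tells all that it offers.
- The arm moves only by the tool play_rows, never from a script. Its argument "series" is a list of rows, each a list of 6 numbers: the shift along the tool's x, y, z each as a share of 150 mm, from -1 to 1, then the turn, a rotation vector about the tool's x, y, z each as a share of 30 degrees, from -1 to 1. In form: [[x, y, z, ax, ay, az], ...]. A call has 1 to 5 rows; each row is the pose to reach, as a shift and turn from the pose commanded when the call began, along the tool's axes at that moment; what a row does not reach only later rows make up. A row lasts 1/10 s, in which the tool goes at most 50 mm and 8.59 degrees, less where a joint would pass 70% of its speed; a pose out of reach is approached as far as the arm can. A call with a number of a shift or a turn outside -1 to 1 is refused whole. A call with a gripper value outside its range is refused whole. "fingers" is the opening, from -1 (shut) to 1 (fully open), set as the call begins (left out, the last holds). The fingers move at their own pace and stop on an object; "squeeze" is the grip in N (left out, the last holds). Time passes only in rows, so rows that repeat a pose let the fingers close. It gives the time, the measured TCP pose, the force, the opening and the grip force at its end, in the units of the state.
- status.read_state(): the state, without advancing time (a new reading comes with each control period).
- vision.camera(name): name is "scene" or "top"; returns the picture (400x640x3 uint8, blue, green, red); there is no depth.
- vision.calibration(name): a dict with "fx", "fy", "cx", "cy" (pixels), "D" ([k1, k2, p1, p2, k3] as OpenCV has them; the pictures are not rectified), "rvec" (rotation vector, rad) and "tvec" (3), from world to camera coordinates, as OpenCV has them. Camera axes: x right, y down, z forward; pixel columns grow to the right and rows downward; lengths in m; the calibration is good to about 2 mm. A picture is of the moment at which its call begins. calibration takes no time and is no camera call.
- job.close_job(): hands the job in; it is judged then, once.
Trained networks look in the newest picture that a camera, given by its name, has taken for a name from the list of things; names that differ only in an ending like _2 or _b are one class to them, and where a whole thing is asked for, a point or a joint stands for the part that bears it (a point fixed in the world has none). Each returns a list of dicts, best first, with "conf" (0 to 1); they miss things now and then, are a little off and sometimes report something else, mostly with a low value. They report only what shows in the picture. A call takes as long as a camera call. They do not tell look-alikes from the thing itself.
- spotter.boxes_of(camera, name): "point" ([x, y, z] in m, in world coordinates, good to about 4 mm: the middle of the surface that is visible of it).
- spotter.regions_of(camera, name): "pixels" (400x640 bool, what is visible of it).
The state is a dict: "time": time; "joint_positions": joint angles; "joint_vel": joint speeds; "joint_torque": joint torques, N m; "ee_pos": TCP position; "eef_rot": TCP orientation; "ft_force": force on the tool from outside, world axes, zero at the start; "torque": the same for the moment, N m; "width": finger opening in m; "grip_force": force on a finger pad.
Only numpy, scipy, OpenCV 4.12 (cv2) and the standard library are available. Lean on these libraries where they do the work, as an engineer would, in place of code of your own. Each camera call takes 0.05 s, during which the arm holds its last target. There are 200 camera calls.

## Working session

There is one attempt and no reset: what is moved stays moved. The work goes in short steps, Python scripts to look and compute and a tool call to move; the robot and the scene stay as the last step left them, time stands still between calls to the robot, and variables do not carry over. Pictures are saved under pics/ and viewed, at most 10 in all, crops included, and the job is handed in when it is done.

Besides the shell and the picture viewer there is one more tool, called after "Call:" as name(argument=value, ...) on one line, values as JSON. play_rows: Moves the arm, as the interface text tells. Shift numbers are shares of 150 mm and turn numbers shares of 30 degrees, none past 1 either way. Its arguments: {"type":"object","properties":{"series":{"type":"array","items":{"type":"array","items":{"type":"number"}}},"fingers":{"type":"number"},"squeeze":{"type":"number"}},"required":["series"]}

```bash
mkdir -p pics
python3 - <<'E'
from bench import status, vision, job, spotter, r
import cv2,numpy as np
s=status.read_state();print({k:np.round(v,3).tolist() for k,v in s.items()},r.grasp_offset)
for c in("scene","top"):
    im=vision.camera(c);cv2.imwrite(f"pics/{c}0.png",im);print(c,vision.calibration(c))
    for n in("vial","press","nest","grip_bar","tray","tall_vial_a","cap_dish","beaker"):
        try:print(n,[(np.round(d["point"],3).tolist(),round(d["conf"],2)) for d in spotter.boxes_of(c,n)])
        except Exception as e:print(n,e)
E
```

```text
{'time': 0.0, 'joint_positions': [1.111, 0.333, -0.065, 1.461, 0.022, 1.35, -0.089], 'joint_vel': [-0.001, -0.001, 0.002, -0.001, -0.001, -0.002, -0.002], 'joint_torque': [-0.0, -62.326, 0.025, -38.991, -0.061, 0.04, 0.0], 'ee_pos': [0.264, -0.566, 0.404], 'eef_rot': [0.976, 0.217, -0.0, -0.001], 'ft_force': [0.022, 0.8, -0.167], 'torque': [-0.006, 0.017, -0.034], 'grip_force': 0.0, 'width': 0.087} 0.1635
scene {'fx': 408.82554947071446, 'fy': 408.82554947071446, 'cx': 315.5708281311006, 'cy': 201.53041892032897, 'D': array([0.01035949, 0.        , 0.        , 0.        , 0.        ]), 'rvec': array([ 1.17410525,  2.25244065, -1.05403999]), 'tvec': array([ 0.30407971, -0.15821094,  1.6525094 ])}
vial [([0.682, 0.21, 0.033], 0.52), ([0.546, -0.007, 0.033], 0.45)]
press [([0.658, -0.143, 0.034], 0.56)]
nest [([0.658, -0.145, 0.032], 0.7)]
grip_bar [([0.701, -0.123, 0.293], 0.61), ([0.583, 0.242, 0.054], 0.48)]
tray [([0.542, 0.163, 0.001], 0.84), ([0.703, 0.021, 0.06], 0.73)]
tall_vial_a [([0.584, 0.244, 0.056], 0.71), ([0.522, 0.266, 0.05], 0.58)]
cap_dish []
beaker [([0.702, 0.022, 0.06], 0.64)]
top {'fx': 474.09361873575904, 'fy': 474.09361873575904, 'cx': 313.4429605955069, 'cy': 192.85994171828827, 'D': array([-0.07235028,  0.        ,  0.        ,  0.        ,  0.        ]), 'rvec': array([ 2.15365748, -2.21946043,  0.10443205]), 'tvec': array([0.0141072 , 0.55919813, 1.50018684])}
vial [([0.672, 0.198, 0.053], 0.62), ([0.545, -0.009, 0.055], 0.39)]
press [([0.594, -0.153, 0.016], 0.58)]
nest [([0.593, -0.158, 0.018], 0.57), ([0.347, 0.24, 0.006], 0.45)]
grip_bar [([0.688, -0.126, 0.301], 0.7), ([0.68, -0.131, 0.208], 0.6)]
tray [([0.531, 0.167, 0.001], 0.62), ([0.513, 0.261, 0.081], 0.32), ([0.473, 0.229, 0.078], 0.29)]
tall_vial_a [([0.531, 0.167, -0.0], 0.52), ([0.575, 0.238, 0.079], 0.45)]
cap_dish [([0.38, 0.013, 0.01], 0.88)]
beaker [([0.709, 0.018, 0.028], 0.65), ([0.603, -0.414, 0.124], 0.49)]
```

View pics/scene0.png

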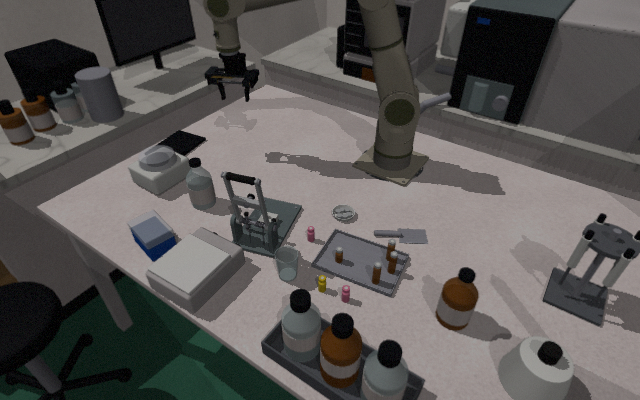

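View pics/top0.png

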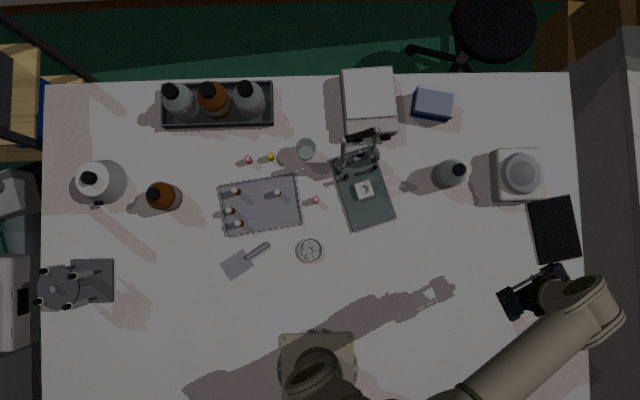

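The scene view shows the short vial in the tray at about (338,256), with the press nest near (258,215). The top view shows the vial at (278,193), the nest at (365,190) and the tall vials at (230-238,190-225). Next I'll enlarge crops of both views.

Run:
```python
import cv2,numpy as np
a=cv2.imread("pics/top0.png");b=cv2.imread("pics/scene0.png")
g=lambda im:np.clip(255*(im/255.)**0.6,0,255).astype('uint8')
cv2.imwrite("pics/topc.png",cv2.resize(g(a[120:240,260:410]),None,fx=5,fy=5,interpolation=cv2.INTER_CUBIC))
cv2.imwrite("pics/scc.png",cv2.resize(g(b[165:285,210:360]),None,fx=5,fy=5,interpolation=cv2.INTER_CUBIC))
```

```text
(no output)
```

View pics/topc.png

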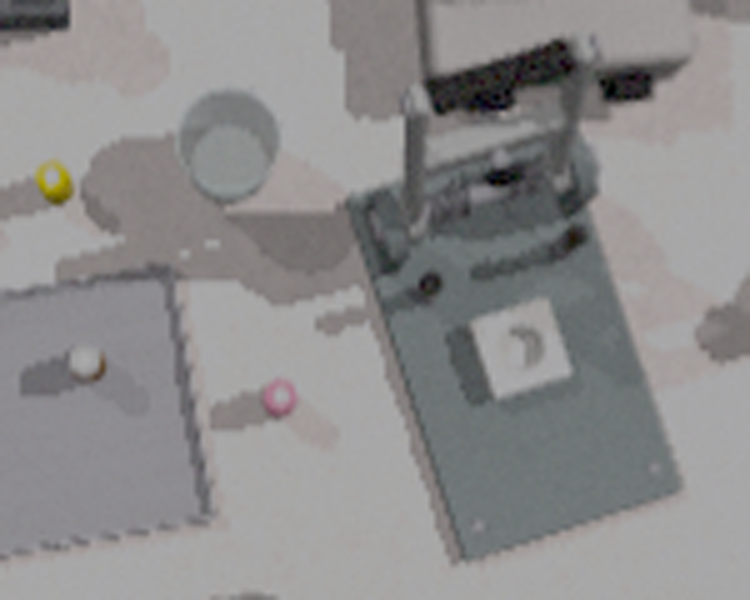

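View pics/scc.png

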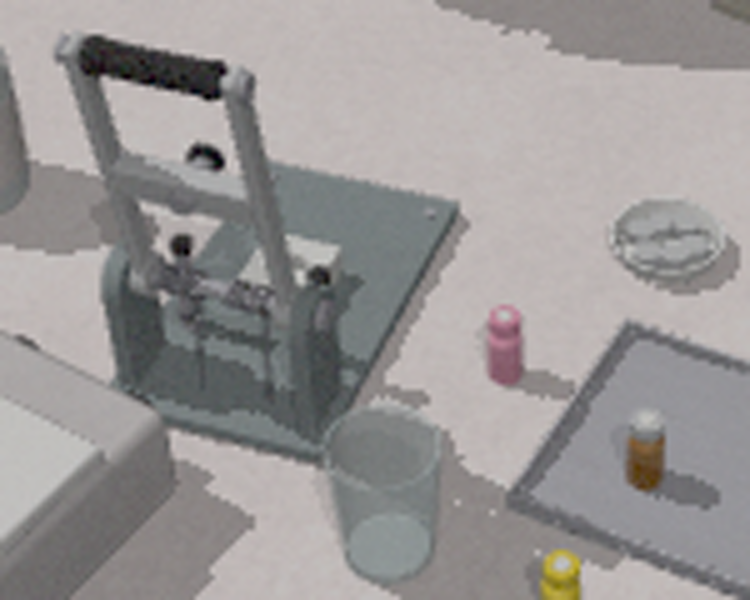

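The crops show the vial's cap top at top-crop (86,362) and scene-crop (647,420). The nest block's centre is near top-crop (522,349). The stop screws, plate corners and grip bar are also clear in both. I'll fit the press pose and triangulate the vial from these.

```bash
cat > h.py <<'E'
import numpy as np,cv2
from scipy.optimize import least_squares
from scipy.spatial.transform import Rotation as R
from bench import status, vision, job, spotter, r
C={c:vision.calibration(c) for c in("scene","top")}
def K(c):c=C[c];return np.array([[c["fx"],0,c["cx"]],[0,c["fy"],c["cy"]],[0,0,1]])
def proj(c,P):return cv2.projectPoints(np.atleast_2d(P).astype(float),C[c]["rvec"],C[c]["tvec"],K(c),C[c]["D"])[0][:,0]
def tri(d):
    f=lambda p:np.concatenate([proj(c,p)[0]-uv for c,uv in d.items()])
    s=least_squares(f,[.6,0,.05]);return s.x,s.fun
def onplane(c,uv,z):
    s=least_squares(lambda p:proj(c,[p[0],p[1],z])[0]-uv,[.6,0]);return s.x
T=lambda u,v:np.array([260+(u+.5)/5-.5,120+(v+.5)/5-.5])
S=lambda u,v:np.array([210+(u+.5)/5-.5,165+(v+.5)/5-.5])
def rel(p_grasp,Rt):
    """shares (x,y,z, ax,ay,az) from present measured pose to grasp point p, tool rot Rt"""
    s=status.read_state();R0=R.from_quat(s["eef_rot"])
    tcp=np.array(p_grasp)-Rt.apply([0,0,r.grasp_offset])
    d=R0.inv().apply(tcp-s["ee_pos"])/.15;a=(R0.inv()*Rt).as_rotvec(degrees=True)/30
    return np.round(d,3).tolist(),np.round(a,3).tolist()
E
python3 - <<'E'
from h import *
print("cap top",tri({"top":T(86,360),"scene":S(647,418)}))
print("vial base",tri({"scene":S(645,483),"top":T(90,368)})[0],onplane("scene",S(645,483),.003),onplane("top",T(86,360),.055))
for n,t,s in(("bar",(505,76),(152,66)),("screwL",(430,283),(318,275)),("screwR",(575,237),(182,245)),("FL",(456,560),(459,204)),("BL",(350,203),(323,452))):
    print(n,tri({"top":T(*t),"scene":S(*s)}))
obs=[((.1298,0,.2881),(505,76),(152,66)),((.053,.047,.087),(430,283),(318,273)),((.053,-.047,.087),(575,237),(182,243)),
((-.026,.026,.036),(499,401),None),((-.026,-.026,.036),(574,368),None),((.026,.026,.036),(471,327),None),((.026,-.026,.036),(546,298),None),((-.026,.026,.036),None,(342,243)),
(("F",.075,.014),(456,560),(459,204)),(("F",-.075,.014),(682,487),None),(("B",.075,.014),(350,203),(323,452))]
def f(p):
    x,y,w,F,z=p;o=[]
    for P,t,s in obs:
        P=list(P)
        if P[0]=="F":P[0]=F
        if P[0]=="B":P[0]=F+.25
        W=R.from_euler("z",w).apply(P)+[x,y,z]
        if t:o.append(proj("top",W)[0]-T(*t))
        if s:o.append(proj("scene",W)[0]-S(*s))
    return np.concatenate(o)
s=least_squares(f,[.58,-.16,.3,-.12,0],loss="soft_l1",f_scale=.5);print(s.x,np.round(f(s.x).reshape(-1,2),1).tolist())
R0=R.from_quat(status.read_state()["eef_rot"]);print(R0.as_matrix().round(3))
E
```

```text
cap top (array([0.5650565 , 0.11136929, 0.05419817]), array([ 0.45428229, -0.2879727 ,  0.50716676,  0.01985441]))
vial base [ 0.56475403  0.1122338  -0.00283586] [0.57014684 0.1134665 ] [0.56412127 0.11276953]
bar (array([ 0.69130893, -0.13099945,  0.28816995]), array([ 0.37130972, -0.32335291,  0.48073256,  0.06104875]))
screwL (array([ 0.60445035, -0.10471665,  0.08555295]), array([ 0.62740515, -0.4877386 ,  0.78904763,  0.07489083]))
screwR (array([ 0.63040648, -0.19546388,  0.08329384]), array([ 0.38680718, -0.32586644,  0.50594876,  0.05992963]))
FL (array([ 0.4337431 , -0.12222159,  0.01513518]), array([ 0.97510396, -0.69770255,  1.29634519,  0.09300878]))
BL (array([ 0.66608463, -0.0592943 ,  0.00872661]), array([ 0.11365963, -0.08751683,  0.13405477,  0.012342  ]))
[ 5.65613446e-01 -1.65136319e-01  2.79812675e-01 -1.18296632e-01
 -3.74643411e-04] [[-0.3, 0.1], [1.2, 0.2], [0.9, -0.3], [0.8, -0.0], [0.6, -0.2], [0.5, -0.5], [-0.3, -0.5], [0.1, 1.1], [0.2, -1.2], [0.6, -0.3], [0.7, 0.8], [2.0, 0.1], [0.9, -0.3], [0.8, 0.4], [-0.7, -1.9], [-0.4, 0.4]]
[[ 0.906  0.423  0.   ]
 [ 0.423 -0.906 -0.   ]
 [ 0.     0.    -1.   ]]
```

The fit puts the nest at (0.566, -0.165) with a press yaw of 16°, and the vial at (0.565, 0.112). All heights agree with the text. I'll move over to the vial with the fingers half closed.

Call:
play_rows(series=[[0.746, -0.649, 0, 0, 0, 0], [0.746, -0.649, 0, 0, 0, 0], [0.746, -0.649, 0, 0, 0, 0], [0.746, -0.649, 0, 0, 0, 0]], fingers=0.03, squeeze=15)

```text
time: 1.3
ee_pos: [0.3285, -0.4251, 0.4054]
eef_rot: [0.975, 0.221, 0.001, -0.0]
ft_force: [0.6, -0.6, -0.2]
width: 0.0629
grip_force: 0.0
```

Call:
play_rows(series=[[0.746, -0.649, 0, 0, 0, 0], [0.746, -0.649, 0, 0, 0, 0], [0.746, -0.649, 0, 0, 0, 0], [0.746, -0.649, 0, 0, 0, 0]])

```text
time: 1.7
ee_pos: [0.3878, -0.2895, 0.4053]
eef_rot: [0.975, 0.221, 0.001, -0.0]
ft_force: [0.3, -0.5, 0.4]
width: 0.0457
grip_force: 0.0
```

Call:
play_rows(series=[[0.746, -0.649, 0, 0, 0, 0], [0.746, -0.649, 0, 0, 0, 0], [0.746, -0.649, 0, 0, 0, 0], [0.746, -0.649, 0, 0, 0, 0]])

```text
time: 2.1
ee_pos: [0.4472, -0.1538, 0.4053]
eef_rot: [0.975, 0.221, 0.001, -0.0]
ft_force: [-0.5, -0.7, 0.5]
width: 0.045
grip_force: 0.0
```

Call:
play_rows(series=[[0.746, -0.649, 0, 0, 0, 0], [0.746, -0.649, 0, 0, 0, 0], [0.746, -0.649, 0, 0, 0, 0], [0.746, -0.649, 0, 0, 0, 0]])

```text
time: 2.5
ee_pos: [0.5066, -0.0183, 0.4051]
eef_rot: [0.975, 0.221, 0.001, -0.001]
ft_force: [-0.0, -0.7, -0.4]
width: 0.0447
grip_force: 0.0
```

Call:
play_rows(series=[[0.746, -0.649, 0, 0, 0, 0], [0.746, -0.649, 0, 0, 0, 0], [0.746, -0.649, 0, 0, 0, 0], [0.746, -0.649, 0, 0, 0, 0]])

```text
time: 2.9
ee_pos: [0.5661, 0.117, 0.4043]
eef_rot: [0.975, 0.22, 0.0, -0.002]
ft_force: [-0.3, 0.3, 0.6]
width: 0.0449
grip_force: 0.0
```

Call:
play_rows(series=[[0, 0, 0, 0, 0, -0.67], [0, 0, 0, 0, 0, -0.67], [0, 0, 0, 0, 0, -0.67]])

```text
time: 3.2
ee_pos: [0.5658, 0.1101, 0.4045]
eef_rot: [0.923, 0.386, -0.0, 0.0]
ft_force: [0.0, -0.1, -1.6]
width: 0.045
grip_force: 0.0
```

Call:
play_rows(series=[[0, 0, 0, 0, 0, -0.67], [0, 0, 0, 0, 0, -0.67], [0, 0, 0, 0, 0, -0.67], [0, 0, 0, 0, 0, -0.67]])

```text
time: 3.6
ee_pos: [0.5658, 0.11, 0.4046]
eef_rot: [0.843, 0.539, -0.0, 0.0]
ft_force: [-0.1, -1.0, 0.9]
width: 0.0445
grip_force: 0.0
```

Call:
play_rows(series=[[0, 0, 0.33, 0, 0, 0], [0, 0, 0.66, 0, 0, 0], [0, 0, 0.66, 0, 0, 0], [0, 0, 0.66, 0, 0, 0]])

```text
time: 4.0
ee_pos: [0.5657, 0.1111, 0.3065]
eef_rot: [0.843, 0.538, -0.0, -0.0]
ft_force: [0.3, -0.1, 0.4]
width: 0.0451
grip_force: 0.0
```

Run:
```python
from h import *
im=vision.camera("scene")
s=status.read_state();Rt=R.from_quat(s["eef_rot"])
print(s["ee_pos"],rel([.565,.112,.038],R.from_quat(s["eef_rot"])))
g=np.clip(255*(im/255.)**0.6,0,255).astype('uint8').copy()
c=proj("scene",s["ee_pos"]+Rt.apply([[0,0,.182]]))[0];print("tip centre",c)
cv2.imwrite("pics/s1.png",cv2.resize(g[180:300,270:420],None,fx=5,fy=5,interpolation=cv2.INTER_CUBIC))
```

```text
[0.56621373 0.11145157 0.30800864] ([-0.002, -0.012, 0.71], [0.0, 0.0, 0.0])
tip centre [340.15268516 231.10775911]
```

View pics/s1.png

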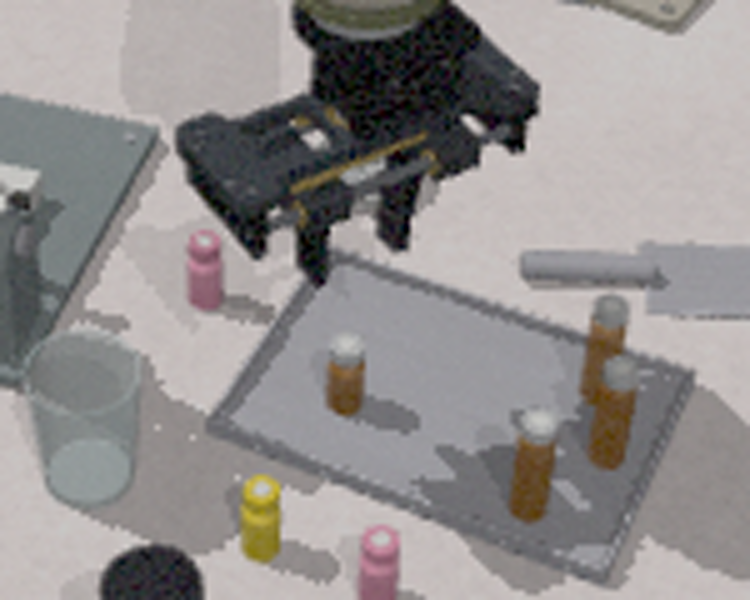

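The scene view shows the fingers straddling the line above the short vial at crop (346,375), with clear space all round. I'll go down and grip at 15 N.

Call:
play_rows(series=[[0, 0, 0.2, 0, 0, 0], [0, 0, 0.4, 0, 0, 0], [0, 0, 0.6, 0, 0, 0], [0, 0, 0.71, 0, 0, 0], [0, 0, 0.71, 0, 0, 0]])

```text
time: 4.55
ee_pos: [0.5657, 0.1113, 0.1992]
eef_rot: [0.842, 0.539, -0.0, -0.0]
ft_force: [0.2, 0.6, -0.2]
width: 0.0443
grip_force: 0.0
```

Call:
play_rows(series=[[0, 0, 0, 0, 0, 0], [0, 0, 0, 0, 0, 0], [0, 0, 0, 0, 0, 0], [0, 0, 0, 0, 0, 0], [0, 0, 0, 0, 0, 0]], fingers=-1, squeeze=15)

```text
time: 5.05
ee_pos: [0.5659, 0.1115, 0.2002]
eef_rot: [0.842, 0.539, 0.001, 0.0]
ft_force: [-0.5, -0.3, 6.5]
width: 0.0215
grip_force: 15.0
```

Call:
play_rows(series=[[0, 0, 0, 0, 0, 0], [0, 0, 0, 0, 0, 0], [0, 0, 0, 0, 0, 0]])

```text
time: 5.35
ee_pos: [0.5659, 0.1115, 0.2002]
eef_rot: [0.842, 0.539, 0.001, 0.0]
ft_force: [-1.1, -0.4, 7.1]
width: 0.0224
grip_force: 15.0
```

Call:
play_rows(series=[[0, 0, -0.1, 0, 0, 0], [0, 0, -0.4, 0, 0, 0], [0, 0, -0.7, 0, 0, 0], [0, 0, -0.9, 0, 0, 0], [0, 0, -0.9, 0, 0, 0]])

```text
time: 5.85
ee_pos: [0.5663, 0.1123, 0.3399]
eef_rot: [0.842, 0.539, 0.003, 0.002]
ft_force: [0.6, 0.3, -0.6]
width: 0.022
grip_force: 15.0
```

Call:
play_rows(series=[[-0.2, 0.09, 0, 0, 0, 0], [-0.42, 0.19, 0, 0, 0, 0], [-0.63, 0.29, 0, 0, 0, 0], [-0.838, 0.386, 0, 0, 0, 0], [-0.838, 0.386, 0, 0, 0, 0]])

```text
time: 6.35
ee_pos: [0.5651, -0.0327, 0.3338]
eef_rot: [0.844, 0.536, -0.001, 0.001]
ft_force: [0.2, -0.0, -0.8]
width: 0.0215
grip_force: 15.0
```

Call:
play_rows(series=[[-0.2, 0.09, 0, 0, 0, 0], [-0.42, 0.19, 0, 0, 0, 0], [-0.63, 0.29, 0, 0, 0, 0], [-0.838, 0.386, 0, 0, 0, 0], [-0.838, 0.386, 0, 0, 0, 0]])

```text
time: 6.85
ee_pos: [0.5645, -0.1706, 0.3338]
eef_rot: [0.844, 0.536, -0.001, 0.0]
ft_force: [-0.6, 0.5, -0.3]
width: 0.0222
grip_force: 15.0
```

Call:
play_rows(series=[[0, 0, 0, 0, 0, 0.27], [0, 0, 0, 0, 0, 0.54], [0, 0, 0, 0, 0, 0.82], [0, 0, 0, 0, 0, 0.82]])

```text
time: 7.25
ee_pos: [0.5653, -0.1642, 0.3343]
eef_rot: [0.938, 0.347, -0.0, -0.0]
ft_force: [0.4, -0.3, -1.0]
width: 0.022
grip_force: 15.0
```

Call:
play_rows(series=[[0, 0, 0, 0, 0, 0.27], [0, 0, 0, 0, 0, 0.54], [0, 0, 0, 0, 0, 0.82], [0, 0, 0, 0, 0, 0.82], [0, 0, 0, 0, 0, 0.82]])

```text
time: 7.75
ee_pos: [0.5653, -0.1648, 0.3342]
eef_rot: [0.99, 0.143, -0.0, -0.0]
ft_force: [-0.2, -0.6, 0.2]
width: 0.0221
grip_force: 15.0
```

Run:
```python
from h import *
a=vision.camera("scene");b=vision.camera("top")
s=status.read_state();print(s["ee_pos"],s["eef_rot"],s["width"],s["ft_force"])
g=lambda im:np.clip(255*(im/255.)**0.6,0,255).astype('uint8')
A=cv2.resize(g(a[150:270,205:305]),None,fx=4,fy=4,interpolation=cv2.INTER_CUBIC);B=cv2.resize(g(b[120:240,315:415]),None,fx=4,fy=4,interpolation=cv2.INTER_CUBIC)
cv2.imwrite("pics/s2.png",np.hstack([A,B]))
p=s["ee_pos"]+R.from_quat(s["eef_rot"]).apply([0,0,r.grasp_offset])
print("vial bottom pred",proj("scene",p-[0,0,.034]),"cap top",proj("scene",p+[0,0,.018]),p)
```

```text
[ 0.56528539 -0.16510302  0.33424595] [ 9.89868543e-01  1.41986850e-01 -5.68772583e-06 -4.16183676e-05] 0.022050947154352185 [ 0.04337282  0.17341746 -1.38040087]
vial bottom pred [[265.94318183 193.27377443]] cap top [[264.57621322 180.00174832]] [ 0.56528162 -0.16508982  0.17074595]
```

View pics/s2.png

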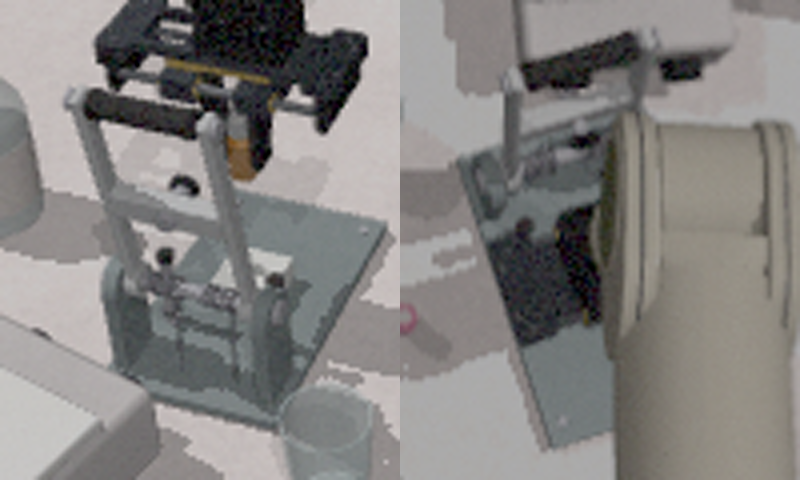

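The vial hangs straight at crop (243,160), at the predicted position above the white nest block at (270,262). I'll lower it to just above the mouth, then go slowly.

Call:
play_rows(series=[[0, 0, 0.2, 0, 0, 0], [0, 0, 0.4, 0, 0, 0], [0, 0, 0.55, 0, 0, 0], [0, 0, 0.64, 0, 0, 0], [0, 0, 0.64, 0, 0, 0]])

```text
time: 8.35
ee_pos: [0.5647, -0.1653, 0.2366]
eef_rot: [0.99, 0.14, -0.001, -0.001]
ft_force: [-0.8, 0.2, -1.1]
width: 0.022
grip_force: 15.0
```

Call:
play_rows(series=[[0, 0, 0.01, 0, 0, 0], [0, 0, 0.02, 0, 0, 0], [0, 0, 0.03, 0, 0, 0], [0, 0, 0.04, 0, 0, 0], [0, 0, 0.05, 0, 0, 0]])

```text
time: 8.85
ee_pos: [0.5655, -0.1654, 0.2312]
eef_rot: [0.99, 0.139, 0.001, 0.0]
ft_force: [2.0, 1.5, 1.3]
width: 0.022
grip_force: 15.0
```

Call:
play_rows(series=[[0.004, -0.002, 0.01, 0, 0, 0], [0.006, -0.003, 0.02, 0, 0, 0], [0.006, -0.003, 0.025, 0, 0, 0], [0.006, -0.003, 0.025, 0, 0, 0]])

```text
time: 9.25
ee_pos: [0.566, -0.1647, 0.2269]
eef_rot: [0.99, 0.139, -0.0, 0.0]
ft_force: [1.5, -0.6, -1.2]
width: 0.0223
grip_force: 15.0
```

Call:
play_rows(series=[[0.002, 0, 0.01, 0, 0, 0], [0.002, 0, 0.02, 0, 0, 0], [0.002, 0, 0.03, 0, 0, 0], [0.002, 0, 0.03, 0, 0, 0]])

```text
time: 9.65
ee_pos: [0.5663, -0.1646, 0.2222]
eef_rot: [0.99, 0.139, -0.0, -0.0]
ft_force: [0.5, -1.1, -0.7]
width: 0.0226
grip_force: 15.0
```

Call:
play_rows(series=[[0, 0, 0.01, 0, 0, 0], [0, 0, 0.015, 0, 0, 0], [0, 0, 0.015, 0, 0, 0]])

```text
time: 9.95
ee_pos: [0.5663, -0.1646, 0.2201]
eef_rot: [0.99, 0.139, -0.0, 0.0]
ft_force: [0.0, 0.1, -0.3]
width: 0.0221
grip_force: 15.0
```

Call:
play_rows(series=[[0, 0, 0.005, 0, 0, 0], [0, 0, 0.01, 0, 0, 0], [0, 0, 0.01, 0, 0, 0]])

```text
time: 10.25
ee_pos: [0.5664, -0.1646, 0.2192]
eef_rot: [0.99, 0.139, 0.0, 0.0]
ft_force: [-1.5, 0.8, 5.6]
width: 0.022
grip_force: 15.0
```

Contact came at the expected floor height, with the vial fully down. Now I'll release it and rise.

Call:
play_rows(series=[[0, 0, 0, 0, 0, 0], [0, 0, 0, 0, 0, 0], [0, 0, 0, 0, 0, 0], [0, 0, 0, 0, 0, 0], [0, 0, 0, 0, 0, 0]], fingers=0.1)

```text
time: 10.75
ee_pos: [0.5663, -0.1644, 0.2188]
eef_rot: [0.99, 0.14, 0.0, -0.0]
ft_force: [0.6, 0.1, 0.9]
width: 0.0465
grip_force: 0.7
```

Call:
play_rows(series=[[0, 0, -0.1, 0, 0, 0], [0, 0, -0.3, 0, 0, 0], [0, 0, -0.6, 0, 0, 0], [0, 0, -0.9, 0, 0, 0], [0, 0, -1, 0, 0, 0]])

```text
time: 11.25
ee_pos: [0.567, -0.1645, 0.375]
eef_rot: [0.99, 0.139, 0.003, 0.002]
ft_force: [0.3, 0.7, 0.7]
width: 0.0478
grip_force: 0.0
```

Call:
play_rows(series=[[0, 0, -0.3, 0, 0, 0], [0, 0, -0.6, 0, 0, 0], [0, 0, -0.9, 0, 0, 0], [0, 0, -1, 0, 0, 0], [0, 0, -1, 0, 0, 0]])

```text
time: 11.75
ee_pos: [0.5662, -0.1643, 0.5221]
eef_rot: [0.99, 0.139, 0.002, 0.001]
ft_force: [0.6, 0.5, 0.2]
width: 0.0479
grip_force: 0.0
```

Run:
```python
from h import *
a=vision.camera("scene");b=vision.camera("top")
s=status.read_state();print(s["ee_pos"],s["joint_positions"],s["width"])
g=lambda im:np.clip(255*(im/255.)**0.6,0,255).astype('uint8')
A=cv2.resize(g(a[140:260,205:305]),None,fx=4,fy=4,interpolation=cv2.INTER_CUBIC);B=cv2.resize(g(b[120:240,315:415]),None,fx=4,fy=4,interpolation=cv2.INTER_CUBIC)
cv2.imwrite("pics/s3.png",np.hstack([A,B]))
w=.28
print(rel([.6905,-.130,.345],R.from_euler("z",90+np.degrees(w)-180,degrees=True)*R.from_euler("x",180,degrees=True)))
for z in(.022,.074):print(proj("scene",[.566,-.165,z]))
```

```text
[ 0.56610023 -0.16458669  0.51840737] [ 0.60578318  0.25984207 -0.50218893  1.34339017  0.12406874  1.56970422
 -1.17337745] 0.04790373375407249
([0.861, 0.007, 0.066], [0.001, 0.001, 3.0])
[[268.59918774 220.38002449]]
[[267.37695949 208.52618846]]
```

View pics/s3.png

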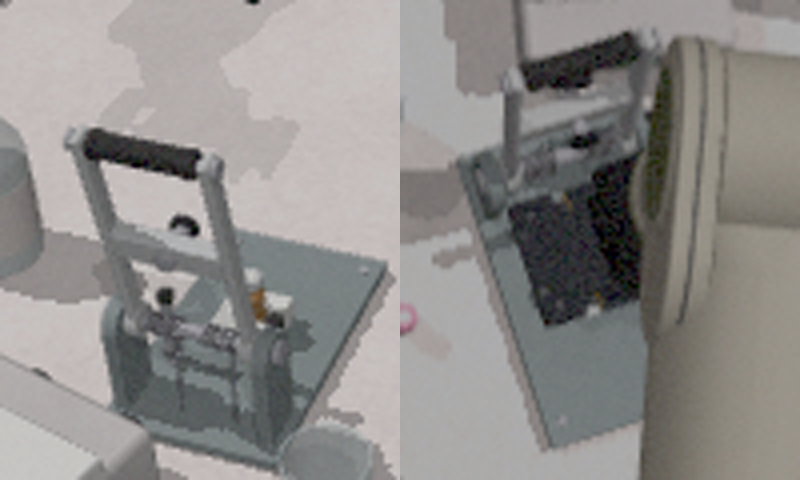

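The vial stands upright and fully down in the nest. Its cap top is at scene (268,209), against a predicted (267,209). Next I'll turn the gripper a quarter turn and go above the bar.

Call:
play_rows(series=[[0, 0, 0, 0, 0, -0.25], [0, 0, 0, 0, 0, -0.5], [0, 0, 0, 0, 0, -0.75], [0, 0, 0, 0, 0, -0.75]], fingers=0.4)

```text
time: 12.25
ee_pos: [0.5661, -0.1648, 0.5171]
eef_rot: [0.944, 0.331, -0.001, -0.001]
ft_force: [-0.5, 0.6, -0.9]
width: 0.0599
grip_force: 0.0
```

Call:
play_rows(series=[[0, 0, 0, 0, 0, -0.25], [0, 0, 0, 0, 0, -0.5], [0, 0, 0, 0, 0, -0.75], [0, 0, 0, 0, 0, -0.75]])

```text
time: 12.65
ee_pos: [0.5662, -0.1647, 0.5178]
eef_rot: [0.862, 0.507, -0.001, -0.001]
ft_force: [-0.0, -0.2, -0.3]
width: 0.0608
grip_force: 0.0
```

Call:
play_rows(series=[[0, 0, 0, 0, 0, -0.25], [0, 0, 0, 0, 0, -0.5], [0, 0, 0, 0, 0, -0.75], [0, 0, 0, 0, 0, -0.75]])

```text
time: 13.05
ee_pos: [0.5662, -0.1647, 0.5182]
eef_rot: [0.747, 0.665, -0.0, -0.0]
ft_force: [0.2, 0.2, 0.6]
width: 0.0608
grip_force: 0.0
```

Call:
play_rows(series=[[0, 0, 0, 0, 0, -0.25], [0, 0, 0, 0, 0, -0.5], [0, 0, 0, 0, 0, -0.75], [0, 0, 0, 0, 0, -0.75]])

```text
time: 13.45
ee_pos: [0.5662, -0.1647, 0.5184]
eef_rot: [0.604, 0.797, -0.0, -0.0]
ft_force: [0.2, 0.5, 0.1]
width: 0.0608
grip_force: 0.0
```

Call:
play_rows(series=[[0, 0.2, 0, 0, 0, 0], [0, 0.45, 0, 0, 0, 0], [0, 0.7, 0, 0, 0, 0], [0, 0.861, 0, 0, 0, 0], [0, 0.861, 0, 0, 0, 0]])

```text
time: 13.95
ee_pos: [0.6926, -0.1269, 0.5162]
eef_rot: [0.604, 0.797, 0.0, -0.002]
ft_force: [0.2, -0.1, 0.4]
width: 0.0607
grip_force: 0.0
```

Run:
```python
from h import *
a=vision.camera("scene")
s=status.read_state();print(s["ee_pos"],s["joint_positions"],s["width"])
g=lambda im:np.clip(255*(im/255.)**0.6,0,255).astype('uint8')
cv2.imwrite("pics/s4.png",cv2.resize(g(a[110:230,195:315]),None,fx=4,fy=4,interpolation=cv2.INTER_CUBIC))
w=.28;Rt=R.from_euler("z",w)*R.from_matrix([[0,1,0],[1,0,0],[0,0,-1]])
print(rel([.6905,-.130,.288],Rt))
p=s["ee_pos"]+R.from_quat(s["eef_rot"]).apply([0,0,.182]);print("tip mid px crop",(proj("scene",p)[0]-[195,110])*4)
```

```text
[ 0.69148815 -0.12779849  0.51710009] [ 0.48808855  0.57098651 -0.66948184  0.97598757  0.34322055  1.69332049
  0.21760592] 0.06053788193959596
([-0.013, -0.01, 0.437], [-0.003, -0.003, -0.012])
tip mid px crop [177.28749889 214.88856073]
```

View pics/s4.png

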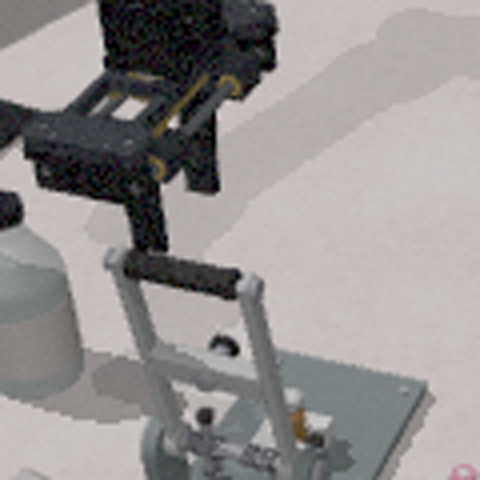

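The fingers straddle the bar at crop (182,277), with tips at (152,245) and (203,190). I'll go down and pinch the bar.

Call:
play_rows(series=[[-0.01, -0.005, 0.1, 0, 0, 0], [-0.01, -0.01, 0.2, 0, 0, 0], [-0.013, -0.01, 0.3, 0, 0, 0], [-0.013, -0.01, 0.4, 0, 0, 0], [-0.013, -0.01, 0.437, 0, 0, 0]])

```text
time: 14.5
ee_pos: [0.689, -0.1317, 0.4514]
eef_rot: [0.603, 0.798, -0.001, -0.001]
ft_force: [-0.6, 0.1, 0.3]
width: 0.0606
grip_force: 0.0
```

Call:
play_rows(series=[[0, 0, 0, 0, 0, 0], [0, 0, 0, 0, 0, 0], [0, 0, 0, 0, 0, 0], [0, 0, 0, 0, 0, 0], [0, 0, 0, 0, 0, 0]], fingers=-1, squeeze=45)

```text
time: 15.0
ee_pos: [0.6896, -0.1311, 0.4536]
eef_rot: [0.602, 0.799, 0.0, 0.0]
ft_force: [-0.1, 0.1, 0.1]
width: 0.0291
grip_force: 0.0
```

Call:
play_rows(series=[[0, 0, 0, 0, 0, 0], [0, 0, 0, 0, 0, 0], [0, 0, 0, 0, 0, 0]])

```text
time: 15.3
ee_pos: [0.6898, -0.131, 0.454]
eef_rot: [0.602, 0.799, 0.001, 0.001]
ft_force: [5.3, -0.0, 5.0]
width: 0.0189
grip_force: 45.0
```

```bash
cat > arc.py <<'E'
from h import *
# waypoints of the grip bar along its arc, cumulative shares from each call's start (tool y = press x, tool z = down)
qs=np.linspace(0,1.75,31)
P=np.c_[.095-.195*np.cos(1.75-qs),.0962+.195*np.sin(1.75-qs)]
for i in range(0,30,5):
    d=(P[i+1:i+6]-P[i])/.15;print(i,[[0,round(a,3),round(-b,3),0,0,0] for a,b in d])
s=status.read_state();print(s["ee_pos"],s["eef_rot"],s["ft_force"],s["width"],s["time"])
print((R.from_quat(s["eef_rot"]).as_matrix()).round(3))
E
python3 arc.py
```

```text
0 [[0, np.float64(-0.075), np.float64(-0.011), 0, 0, 0], [0, np.float64(-0.15), np.float64(-0.018), 0, 0, 0], [0, np.float64(-0.226), np.float64(-0.021), 0, 0, 0], [0, np.float64(-0.302), np.float64(-0.019), 0, 0, 0], [0, np.float64(-0.378), np.float64(-0.013), 0, 0, 0]]
5 [[0, np.float64(-0.075), np.float64(0.011), 0, 0, 0], [0, np.float64(-0.149), np.float64(0.026), 0, 0, 0], [0, np.float64(-0.223), np.float64(0.045), 0, 0, 0], [0, np.float64(-0.295), np.float64(0.069), 0, 0, 0], [0, np.float64(-0.365), np.float64(0.097), 0, 0, 0]]
10 [[0, np.float64(-0.069), np.float64(0.032), 0, 0, 0], [0, np.float64(-0.136), np.float64(0.068), 0, 0, 0], [0, np.float64(-0.2), np.float64(0.107), 0, 0, 0], [0, np.float64(-0.263), np.float64(0.151), 0, 0, 0], [0, np.float64(-0.322), np.float64(0.197), 0, 0, 0]]
15 [[0, np.float64(-0.057), np.float64(0.05), 0, 0, 0], [0, np.float64(-0.11), np.float64(0.104), 0, 0, 0], [0, np.float64(-0.161), np.float64(0.16), 0, 0, 0], [0, np.float64(-0.208), np.float64(0.22), 0, 0, 0], [0, np.float64(-0.252), np.float64(0.282), 0, 0, 0]]
20 [[0, np.float64(-0.04), np.float64(0.064), 0, 0, 0], [0, np.float64(-0.076), np.float64(0.131), 0, 0, 0], [0, np.float64(-0.108), np.float64(0.2), 0, 0, 0], [0, np.float64(-0.136), np.float64(0.27), 0, 0, 0], [0, np.float64(-0.16), np.float64(0.342), 0, 0, 0]]
25 [[0, np.float64(-0.02), np.float64(0.073), 0, 0, 0], [0, np.float64(-0.035), np.float64(0.147), 0, 0, 0], [0, np.float64(-0.046), np.float64(0.222), 0, 0, 0], [0, np.float64(-0.053), np.float64(0.298), 0, 0, 0], [0, np.float64(-0.055), np.float64(0.374), 0, 0, 0]]
[ 0.68981676 -0.13104007  0.45398515] [6.01573072e-01 7.98816984e-01 7.12627046e-04 8.70111894e-04] [ 5.25012497 -0.03927388  5.01843922] 0.01894177537864614 15.3
[[-0.276  0.961  0.002]
 [ 0.961  0.276  0.   ]
 [-0.001  0.002 -1.   ]]
```

Call:
play_rows(series=[[0, -0.075, -0.011, 0, 0, 0], [0, -0.15, -0.018, 0, 0, 0], [0, -0.226, -0.021, 0, 0, 0], [0, -0.302, -0.019, 0, 0, 0], [0, -0.378, -0.013, 0, 0, 0]], squeeze=55)

```text
time: 15.8
ee_pos: [0.6347, -0.1472, 0.455]
eef_rot: [0.602, 0.799, 0.0, 0.0]
ft_force: [5.6, 0.3, -2.5]
width: 0.0183
grip_force: 55.0
```

Call:
play_rows(series=[[0, -0.075, 0.011, 0, 0, 0], [0, -0.149, 0.026, 0, 0, 0], [0, -0.223, 0.045, 0, 0, 0], [0, -0.295, 0.069, 0, 0, 0], [0, -0.365, 0.097, 0, 0, 0]])

```text
time: 16.3
ee_pos: [0.5823, -0.1625, 0.4395]
eef_rot: [0.602, 0.799, 0.0, 0.0]
ft_force: [12.1, -1.7, -10.2]
width: 0.0182
grip_force: 55.0
```

Call:
play_rows(series=[[0, -0.067, 0.037, 0, 0, 0], [0, -0.132, 0.077, 0, 0, 0], [0, -0.196, 0.116, 0, 0, 0], [0, -0.259, 0.16, 0, 0, 0], [0, -0.318, 0.206, 0, 0, 0]])

```text
time: 16.8
ee_pos: [0.537, -0.1755, 0.4096]
eef_rot: [0.602, 0.799, 0.001, 0.002]
ft_force: [13.7, -2.4, -6.1]
width: 0.0184
grip_force: 55.0
```

Call:
play_rows(series=[[0, -0.057, 0.05, 0, 0, 0], [0, -0.11, 0.104, 0, 0, 0], [0, -0.161, 0.16, 0, 0, 0], [0, -0.208, 0.22, 0, 0, 0], [0, -0.252, 0.282, 0, 0, 0]])

```text
time: 17.3
ee_pos: [0.5016, -0.1857, 0.3682]
eef_rot: [0.601, 0.799, 0.002, 0.003]
ft_force: [17.7, -1.5, -2.2]
width: 0.0186
grip_force: 55.0
```

Call:
play_rows(series=[[0, -0.034, 0.066, 0, 0, 0], [0, -0.065, 0.137, 0, 0, 0], [0, -0.097, 0.207, 0, 0, 0], [0, -0.125, 0.277, 0, 0, 0], [0, -0.149, 0.349, 0, 0, 0]])

```text
time: 17.8
ee_pos: [0.4793, -0.1923, 0.316]
eef_rot: [0.602, 0.799, 0.0, 0.002]
ft_force: [6.3, -2.7, 6.3]
width: 0.0187
grip_force: 55.0
```

Run:
```python
from h import *
s=status.read_state();p=s["ee_pos"]+R.from_quat(s["eef_rot"]).apply([0,0,r.grasp_offset])
q=R.from_euler("z",-.28).apply(p-[.566,-.165,0]);d=q-[.095,0,.0962];print(q,np.hypot(d[0],d[2]),1.75-np.arctan2(d[2],-d[0]),s["ft_force"],R.from_quat(s["eef_rot"]).as_matrix().round(3)[:,2])
```

```text
[-0.0903955  -0.00272563  0.15250927] 0.19375815731707569 1.4551291813098652 [ 6.29135135 -2.6792168   6.31075775] [ 0.003 -0.002 -1.   ]
```

Call:
play_rows(series=[[0, -0.02, 0.073, 0, 0, 0], [0, -0.035, 0.147, 0, 0, 0], [0, -0.044, 0.222, 0, 0, 0], [0, -0.05, 0.28, 0, 0, 0], [0, -0.05, 0.32, 0, 0, 0]])

```text
time: 18.3
ee_pos: [0.4722, -0.1945, 0.268]
eef_rot: [0.602, 0.799, 0.0, 0.002]
ft_force: [1.0, -1.7, 12.4]
width: 0.0187
grip_force: 55.0
```

Call:
play_rows(series=[[0, 0, 0.02, 0, 0, 0], [0, 0, 0.04, 0, 0, 0], [0, 0, 0.055, 0, 0, 0], [0, 0, 0.055, 0, 0, 0]])

```text
time: 18.7
ee_pos: [0.4723, -0.1944, 0.261]
eef_rot: [0.602, 0.799, -0.0, 0.001]
ft_force: [-3.0, -0.7, 20.8]
width: 0.0188
grip_force: 55.0
```

Call:
play_rows(series=[[0, 0, 0.01, 0, 0, 0], [0, 0, 0.02, 0, 0, 0], [0, 0, 0.02, 0, 0, 0]])

```text
time: 19.0
ee_pos: [0.4725, -0.1943, 0.26]
eef_rot: [0.602, 0.799, -0.001, 0.002]
ft_force: [-15.3, 2.8, 46.7]
width: 0.0185
grip_force: 55.0
```

The force jump says the arm is at its stop. I'll ease off a little and check by eye.

Call:
play_rows(series=[[0, 0, -0.007, 0, 0, 0], [0, 0, -0.007, 0, 0, 0], [0, 0, -0.007, 0, 0, 0], [0, 0, -0.007, 0, 0, 0]])

```text
time: 19.4
ee_pos: [0.4724, -0.1943, 0.2604]
eef_rot: [0.602, 0.799, -0.001, 0.002]
ft_force: [-10.4, 2.6, 37.4]
width: 0.0185
grip_force: 55.0
```

Run:
```python
from h import *
a=vision.camera("scene")
s=status.read_state();print(s["ee_pos"],s["ft_force"],s["width"],s["grip_force"],s["time"])
g=np.clip(255*(a/255.)**0.5,0,255).astype('uint8')
cv2.imwrite("pics/s5.png",cv2.resize(g[150:270,205:325],None,fx=5,fy=5,interpolation=cv2.INTER_CUBIC))
W=lambda p:(proj("scene",R.from_euler("z",.28).apply(p)+[.566,-.165,0])[0]-[205,150])*5
print("bar ends",W([-.1,.04,.0962]),W([-.1,-.04,.0962]),"screws",W([.053,.047,.087]),W([.053,-.047,.087]))
```

```text
[ 0.47237045 -0.19433581  0.26041017] [-9.99318244  1.77477518 39.0973775 ] 0.01857413534504086 55.00713586807251 19.45
bar ends [425.15716248 187.76195108] [315.77848357 164.45176057] screws [344.72118506 345.90343075] [207.32879459 313.44524178]
```

View pics/s5.png

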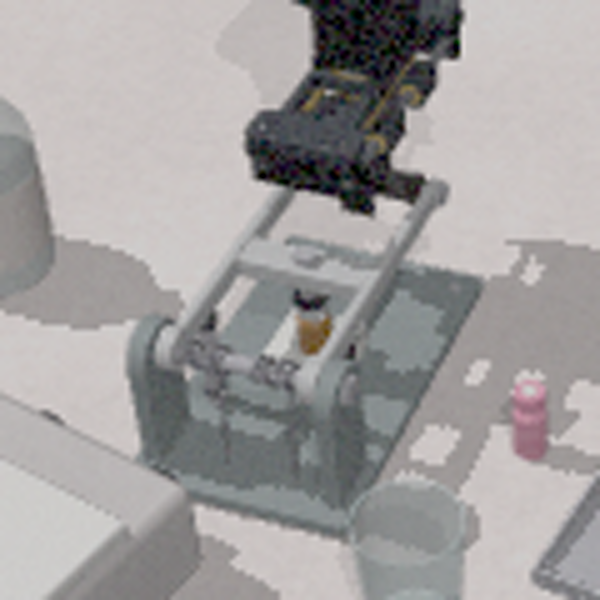

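The view shows the arm level at its stop, with the foot on the vial's cap at crop (312,300) and the gripper still on the bar at (400,185). I'll ease the hold by 1 mm and hand in.

Call:
play_rows(series=[[0, 0, -0.006, 0, 0, 0], [0, 0, -0.006, 0, 0, 0], [0, 0, -0.006, 0, 0, 0]])

```text
time: 19.75
ee_pos: [0.4723, -0.1944, 0.2607]
eef_rot: [0.602, 0.799, -0.001, 0.002]
ft_force: [-6.9, 1.1, 30.8]
width: 0.0189
grip_force: 55.0
```

Run:
```python
from h import *
s=status.read_state();print(s["ee_pos"],s["ft_force"],s["time"])
if s["ft_force"][2]>20:print(job.close_job())
```

```text
[ 0.47229934 -0.19435171  0.26067773] [-6.88365964  1.0678423  30.78856705] 19.75
the job is handed in; nothing more can be done
None
```

The job is handed in at 19.75 s: the vial (gripped at 15 N) stands fully down in the nest, and the gripper still holds the bar with the press arm at its stop, pushing down with about 31 N. The cap being home follows from the arm reaching its stop; I did not measure it directly.

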